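Pack a bracket kit flat into its tray

ROBOT

A 7-joint arm with a two-finger parallel gripper is mounted at the origin on a cart in front of the work surface, level with it; the furniture and walls round the work are solid. World frame = base frame: x ahead of the robot, y to its left, z up, the work surface at z = 0. Lengths are in m, angles in rad, forces in N, time in s.
With the tool pointing down it reaches from about 0.425 to 0.95 m from the base axis. Payload 4.7 kg.
Tool frame: the origin (TCP) lies between the finger pads; the fingertips stand 25 mm ahead of it and the grasp point (between the pads) lies 6 mm ahead of it; x points along the fingers, z is the direction in which the jaws open and shut, and the axes are right-handed (so a half turn about x gives the same grasp; the last joint's range is limited). The gripper opens to 85 mm and grips with 20 to 120 N. Pads are 22 mm wide; open, the fingers measure 114 mm over their backs; the gripper's body (76 mm by 85 mm) begins 54 mm behind the grasp point. The pads swing forward as they close: fully open they stand 13 mm farther back than shut.
Start: joints at [-1.176, 0.469, -0.049, 1.532, 0.024, 1.141, -0.082], TCP at [0.278, 0.615, 0.256] pointing down, gripper open.
Joint ranges: [-2.59, 2.59], [-0.33, 1.99], [-1.39, 1.29], [0.1, 2.45], [-1.04, 4.18], [0.21, 1.99], [-2.66, 2.66]. Speed limits (rad/s): [2.57, 2.57, 3.14, 3.14, 3.14, 3.14, 3.14].

INTERFACE

Orientations are given as a 3x3 rotation matrix whose columns are the frame's x, y, z axes.
In Python, from rig import * gives the robot as it stands. Calls block until the motion is done:
- movep(position, orientation): joint-space move of the TCP to a pose.
- move_l(position, attitude=None, feed=0.15, until_force=None): straight line of the TCP; attitude=None keeps the orientation; feed is the mean speed in m/s. With until_force (N) it stops when the force on the tool has changed by that much, and returns True; else False.
- move_joints(angles): joint-space move.
- command_gripper(opening, newtons=None): finger opening in m; newtons is the grip in N (None keeps the last); returns when the fingers have stopped.
- sleep(seconds).
- inverse_kinematics(position, orientation): joint angles nearest the present ones, or None.
- sense(): the state.
- camera(name): name is "scene" or "top" or "wrist"; returns (picture, depth): 400x640x3 uint8, red, green, blue; 400x640 float32, m along the optical axis (not along the pixel's ray), 0 where there is no reading.
- camera_params(name): a dict with "K" (3x3 intrinsics, pixels), "position" and "rotation" of the camera in the world; the wrist camera has in their place "tool_from_camera" (4x4, takes a point from camera to tool coordinates, whose origin is the TCP and whose axes are the tool frame's). Camera axes: x right, y down, z forward; pixel columns grow to the right and rows downward; lengths in m; the calibration is good to about 2 mm. A picture is of the moment at which its call begins: read the wrist's pose just before it. camera_params takes no time and is no camera call.
A pose or a line that the arm cannot do raises Unreachable and nothing moves.
- finish_job(): hands the job in, once; it reports no verdict.
The state is a dict: "time_s": time; "joint_pos": joint angles; "qd": joint speeds; "joint_efforts": joint torques, N m; "position": TCP position; "tcp_rot": TCP orientation; "wrist_force": force on the tool from outside, world axes, zero at the start; "ft_torque": the same for the moment, N m; "finger_gap": finger opening in m.
Only numpy, scipy, OpenCV 4.12 (cv2) and the standard library are available. Lean on these libraries where they do the work, as an engineer would, in place of code of your own. Each camera call takes 0.05 s, during which the arm holds its last target.

TASK

Pack the kit into the grey tray: the long blue L-plate, the small green L-plate, the yellow straight plate and the grey conduit body must all lie flat on the tray's floor side by side, plates with the hexagon bosses up and the conduit body with its cover up, none resting on another part or on the tray's rim. They only just fit, so turn and fit them together; one of them already lies loose in the tray, and probably in the way. Leave the fittings and boxes standing round about as they are.

Things in the scene. Friction and masses are not known exactly. Their poses are not given: they have to be found in the camera images.
- tray: fixed shallow grey sheet-metal tray. Origin at the centre of its floor. Flat inner floor 140 mm along its x, 180 mm along its y, level with the bench (z = 0). Walls 10 mm high, flaring outward 20 degrees (mouth 147 x 187 mm); rim at most 12 mm high, outside about 157 x 197 mm. It stands within 0.4 rad of yaw 0.
- plate_long: loose blue steel L-plate, flat, 8 mm thick, about 0.26 kg, outline 89 mm (its x) by 135 mm (its y). Origin: centre of that outline, underside, z up. One leg, 43 mm wide, runs the whole 135 mm along its -x side; a foot, 43 mm wide, runs the whole 89 mm along its -y side; the +x +y corner (46 x 92 mm) is open.
- plate_long_boss (a point): top centre of the upright steel hexagon boss welded on the blue plate, to hold it by: 24 mm across flats, from 8 to 40 mm above the plate's underside; at x = -16, y = -12 mm in the plate's frame. Axes as the plate's; one pair of flats faces the plate's +x and -x, the others stand 60 degrees to either side.
- plate_small: loose green steel L-plate, flat, 8 mm thick, about 0.20 kg, outline 89 by 89 mm. Origin: centre of that outline, underside, z up. Two legs, each 43 mm wide, run along its -x side and its -y side; the +x +y corner (46 x 46 mm) is open.
- plate_small_boss (a point): top centre of the upright steel hexagon boss welded on the green plate, to hold it by: 24 mm across flats, from 8 to 40 mm above the plate's underside; at x = -16, y = -16 mm in the plate's frame. Axes as the plate's; one pair of flats faces the plate's +x and -x, the others stand 60 degrees to either side.
- plate_straight: loose yellow steel straight plate, flat, 8 mm thick, about 0.14 kg, 43 mm (its x) by 89 mm (its y). Origin: centre of that outline, underside, z up.
- plate_straight_boss (a point): top centre of the upright steel hexagon boss welded on the yellow plate, to hold it by: 24 mm across flats, from 8 to 40 mm above the plate's underside; at x = 0, y = 0 mm in the plate's frame. Axes as the plate's; one pair of flats faces the plate's +x and -x, the others stand 60 degrees to either side.
- conduit_body: loose grey cast conduit body with a flat cover on top, 36 mm (its x) by 130 mm (its y), 39 mm high at the cover screws, about 0.19 kg; its sides stand upright to 34 mm. Origin at its centre, underside, z up; rounded end at +y, round neck at -y (last 20 mm).
- carton_low: bystander: second small orange and white carton, 76 (its x) x 53 x 62 mm high, loose; origin at the centre of its underside, z up.
- carton: bystander: small orange and white carton, 76 (its x) x 53 x 62 mm high, loose; origin at the centre of its underside, z up.
- octagon: bystander: grey octagonal junction box, 65 mm across, 38 mm high, loose; origin at the centre of its underside, z up.
- cap: bystander: light grey domed pipe cap, 73 mm across, 38 mm high, loose; origin at the centre of its underside, z up.
- coupling: bystander: dark pipe coupling standing on end, 44 mm across, 41 mm high, loose; origin at the centre of its underside, z up.
- nipple_post: bystander: tall dark pipe nipple standing on end, fixed to the bench, 48 mm across, 108 mm high; origin at the centre of its underside, z up.
Mind the look-alikes: they are no part of the job. Leave any pink look-alike of the plate_straight alone.

How it is judged:
At the end, for the whole second after the job is handed in: All three plates and the conduit body lie at rest and released inside the tray, each flat on its floor, right way up: underside centre within 3 mm of the floor and tilt under 0.035 rad (2 degrees) (x of plate_long in the frame of tray between -0.07 and 0.07 m and y of plate_long in the frame of tray between -0.09 and 0.09 m and height (world z) of each of plate_long, plate_small, plate_straight, conduit_body below 0.003 m and angle between each of plate_long, plate_small, plate_straight, conduit_body's own z axis and vertical below 0.035 rad and linear speed of each of plate_long, plate_small, plate_straight, conduit_body below 0.02 m/s and contact force between each of plate_long, plate_small, plate_straight, conduit_body and the fingers below 0.05 N and x of plate_small in the frame of tray between -0.07 and 0.07 m and y of plate_small in the frame of tray between -0.09 and 0.09 m and x of plate_straight in the frame of tray between -0.07 and 0.07 m and y of plate_straight in the frame of tray between -0.09 and 0.09 m and x of conduit_body in the frame of tray between -0.07 and 0.07 m and y of conduit_body in the frame of tray between -0.09 and 0.09 m); the robot touches nothing.
It fails at once if one of the fittings or boxes standing round about is pushed more than 20 mm (distance of any of carton_low, carton, octagon, cap, coupling from where it was at the start of the episode above 0.02 m).
It fails at once if one of them is knocked over (angle between any of carton_low, carton, octagon, cap, coupling's own z axis and vertical above 0.35 rad).
It also fails if it takes over 72 s, if anything falls off the work surface, if the arm or the gripper's body presses on something with over 40 N, if the wrist force passes 120 N, or if a joint passes its speed limit or range.

## Working session

There is one attempt and no reset: what is moved stays moved. The work goes in short steps, each a Python script; the robot and the scene stay as the last script left them, time stands still between calls to the robot, and variables do not carry over. Pictures are saved under pics/ and viewed, and the job is handed in when it is done.

```bash
ls; mkdir -p pics; python3 - <<'E'
from rig import *
import cv2,numpy as np
for n in ("top","scene"):
    p,d=camera(n); cv2.imwrite(f"pics/{n}0.png",p[...,::-1]); np.savez(f"{n}0.npz",p=p,d=d)
    print(n,camera_params(n),d.min(),d.max())
print(sense())
E
```

```text
pics
top {'K': array([[437.16022553,   0.        , 322.87350539],
       [  0.        , 437.16022553, 202.79960497],
       [  0.        ,   0.        ,   1.        ]]), 'position': array([0.36223582, 0.03914184, 1.81588688]), 'rotation': array([[-0.00724056, -0.99693384,  0.07791337],
       [-0.99983078,  0.00589984, -0.01742425],
       [ 0.01691115, -0.07802635, -0.99680786]])} 0.0 2.8119783
scene {'K': array([[410.01692171,   0.        , 315.78797068],
       [  0.        , 410.01692171, 202.85239711],
       [  0.        ,   0.        ,   1.        ]]), 'position': array([-0.08913814, -0.85601749,  0.72048662]), 'rotation': array([[ 0.82519275, -0.29586615,  0.4811654 ],
       [-0.56484584, -0.42850219,  0.70521986],
       [-0.00247025, -0.85372659, -0.52071566]])} 0.0 3.7255666
{'time_s': 0.1, 'joint_pos': array([-1.17590462,  0.4693736 , -0.04860638,  1.5335688 ,  0.02410779,
        1.14098805, -0.08229049]), 'qd': array([-0.00150153,  0.0010536 , -0.00192772, -0.00351512, -0.00041892,
       -0.00012793,  0.00119408]), 'joint_efforts': array([ 6.65230127e-04, -5.11515713e+01, -4.68364963e-02, -2.38389069e+01,
        1.08132261e-02,  4.42940756e-03, -2.81258502e-05]), 'position': array([0.27735917, 0.61486234, 0.25536011]), 'tcp_rot': array([[-6.63280408e-04, -9.11557615e-01,  4.11171831e-01],
       [-1.62148630e-03,  4.11172361e-01,  9.11556175e-01],
       [-9.99998465e-01, -6.20921393e-05, -1.75080076e-03]]), 'wrist_force': array([ 0.02263088,  0.60676588, -0.54227426]), 'ft_torque': array([0.02670285, 0.00555717, 0.01648393]), 'finger_gap': 0.08522071032981128}
```

View pics/top0.png

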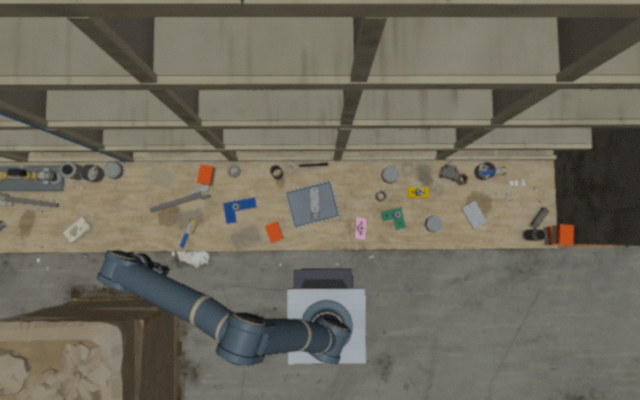

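View pics/scene0.png

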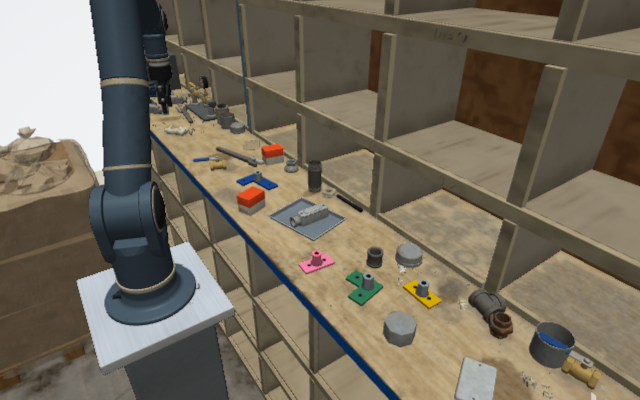

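```bash
python3 - <<'E'
import cv2,numpy as np
p=np.load("top0.npz")["p"][...,::-1]
c=p[20:200,180:480]; cv2.imwrite("pics/topcrop.png",cv2.resize(c,None,fx=2.66,fy=2.66,interpolation=cv2.INTER_CUBIC))
E
```

```text
(no output)
```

View pics/topcrop.png

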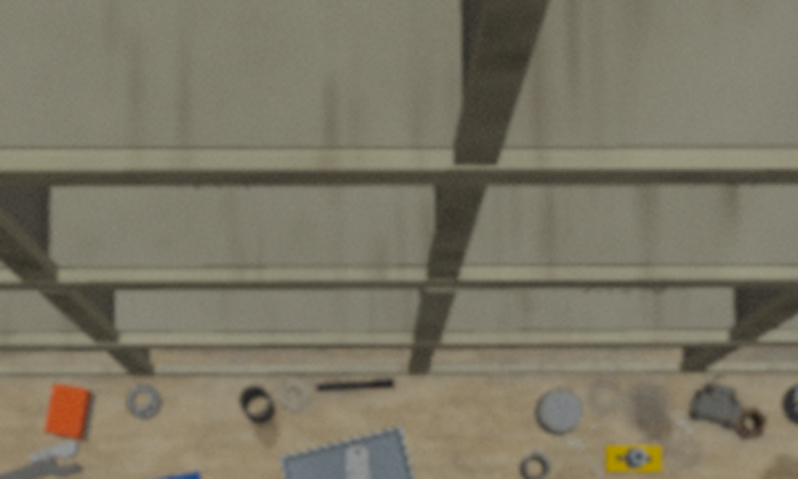

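The top view, at about 4 mm/px, shows the following:
- **Tray:** (314,204), with the conduit body lying in it at (315,201).
- **Targets:** blue L at (239,209), green L at (393,217), yellow at (418,192).
- **Look-alikes:** the pink plate at (361,228) is the yellow plate's twin and stays. Grey things that could pass for the conduit body are the octagon (390,174) or (433,224), the flat grey plate at (474,214) and the dark fittings at (450,172).
- **Obstacles:** nipple post at (277,172), cartons at (205,175) and (274,232), coupling at (381,196).

Next I'll get rough world positions and the wrist camera geometry.

```bash
cat > h.py <<'E'
from rig import *
import cv2,numpy as np
def ray(K,R,t,uv,z):
    uv=np.atleast_2d(np.asarray(uv,float)); z=np.broadcast_to(z,(len(uv),))
    d=np.c_[(uv[:,0]-K[0,2])/K[0,0],(uv[:,1]-K[1,2])/K[1,1],np.ones(len(uv))]@R.T
    return t+d*((z-t[2])/d[:,2])[:,None]
def proj(K,R,t,P):
    q=(np.atleast_2d(P)-t)@R; return np.c_[K[0,0]*q[:,0]/q[:,2]+K[0,2],K[1,1]*q[:,1]/q[:,2]+K[1,2]]
def wristpose(s):
    T=np.array(camera_params("wrist")["tool_from_camera"]); Rt=np.array(s["tcp_rot"])
    return Rt@T[:3,:3], Rt@T[:3,3]+np.array(s["position"])
def down(a):  # tool x down, jaw axis z at world angle a
    z=np.array([np.cos(a),np.sin(a),0]); x=np.array([0,0,-1.]); return np.c_[x,np.cross(z,x),z]
def shot(name):
    s=sense(); p,d=camera("wrist"); R,t=wristpose(s)
    cv2.imwrite(f"pics/{name}.png",p[...,::-1]); np.savez(f"{name}.npz",p=p,d=d,R=R,t=t,K=camera_params("wrist")["K"])
    return p,d,R,t
E
python3 - <<'E'
from h import *
c=camera_params("top")
pts=dict(tray=(314,204),blue=(239,209),green=(393,217),yellow=(418,192),pink=(361,228),oct=(433,224),cap=(390,174),coup=(381,196),nip=(277,172),c1=(205,175),c2=(274,232),plate=(474,214),edge=(300,250),back=(300,158),pen=(315,165))
for k,v in pts.items(): print(k,ray(c["K"],c["rotation"],c["position"],v,0.01)[0].round(3))
w=camera_params("wrist"); print(w)
E
python3 - <<'E'
import cv2,numpy as np
p=np.load("top0.npz")["p"][...,::-1]
cv2.imwrite("pics/tc2.png",cv2.resize(p[150:255,190:490],None,fx=2.66,fy=2.66,interpolation=cv2.INTER_CUBIC))
E
```

```text
tray [0.499 0.044 0.01 ]
blue [0.48  0.354 0.01 ]
green [ 0.443 -0.283  0.01 ]
yellow [ 0.546 -0.389  0.01 ]
pink [ 0.398 -0.149  0.01 ]
oct [ 0.413 -0.448  0.01 ]
cap [ 0.622 -0.274  0.01 ]
coup [ 0.53  -0.234  0.01 ]
nip [0.633 0.197 0.01 ]
c1 [0.622 0.495 0.01 ]
c2 [0.384 0.21  0.01 ]
plate [ 0.453 -0.621  0.01 ]
edge [0.31  0.103 0.01 ]
back [0.692 0.102 0.01 ]
pen [0.662 0.039 0.01 ]
{'K': array([[314.2259272 ,   0.        , 319.36820648],
       [  0.        , 314.2259272 , 197.02439994],
       [  0.        ,   0.        ,   1.        ]]), 'tool_from_camera': array([[ 3.61500377e-04, -3.05873890e-01,  9.52071968e-01,
        -1.17905952e-01],
       [-4.42174257e-04, -9.52071986e-01, -3.05873728e-01,
         7.95077954e-02],
       [ 9.99999837e-01, -3.10408247e-04, -4.79423943e-04,
         6.30106267e-04],
       [ 0.00000000e+00,  0.00000000e+00,  0.00000000e+00,
         1.00000000e+00]])}
```

View pics/tc2.png

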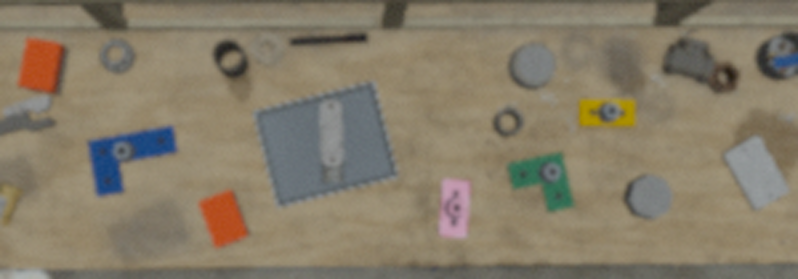

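Now wrist shots: one over tray and blue, and one over green and yellow.

```bash
python3 - <<'E'
from h import *
movep([0.48,0.21,0.25],down(np.pi/2)); print(sense()["time_s"],sense()["joint_pos"].round(2)); shot("w1")
print(sense()["position"])
E
```

```text
1.7583 [-0.54  0.23  0.05  1.9  -0.01  1.01  1.09]
[0.47978455 0.21136113 0.25001813]
```

View pics/w1.png

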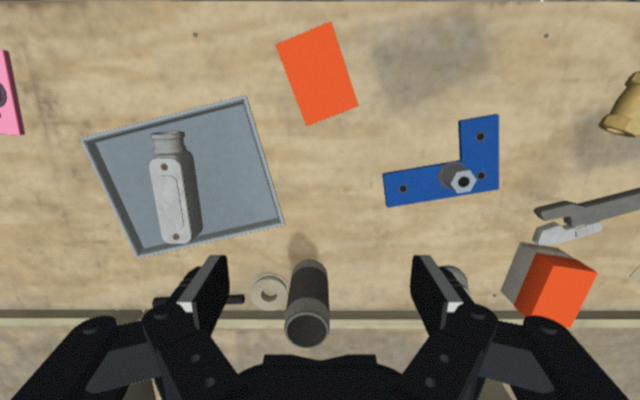

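The wrist view shows the tray with corners near (82,140), (246,97), (283,222) and (137,255). The conduit body has its neck at (168,140) and rounded end at (177,240). The blue L has its corner near (497,188), with the boss at (463,181). The post is at (307,300), the carton at (317,73) and the look-alike pink plate at (8,95).

I'll shoot the second area, then measure.

```bash
python3 - <<'E'
from h import *
movep([0.50,-0.31,0.25],down(np.pi/2)); print(sense()["time_s"],sense()["joint_pos"].round(2)); shot("w2")
print(sense()["position"])
for n in("w1","w2"):
    f=np.load(n+".npz"); d=f["d"]; v,u=np.mgrid[:400,:640]; K=f["K"]
    P=np.dstack([(u-K[0,2])/K[0,0]*d,(v-K[1,2])/K[1,1]*d,d])@f["R"].T+f["t"]; P[d==0]=np.nan
    np.save(n+"_P.npy",P)
    for uv in ([(200,40),(560,60),(220,180),(485,150),(463,181),(175,200),(317,73),(400,175),(307,330)] if n=="w1" else [(200,40),(560,60),(320,100)]): print(n,uv,P[uv[1],uv[0]].round(4), np.nanstd(P[uv[1]-3:uv[1]+4,uv[0]-3:uv[0]+4,2]).round(5))
E
```

```text
3.6917 [ 0.12  0.35  0.47  1.78 -0.18  1.06  2.23]
[ 0.50083685 -0.30850992  0.24986544]
w1 (200, 40) [0.3444 0.0859 0.0008] 0.00076
w1 (560, 60) [0.3634 0.4709 0.0013] 0.00078
w1 (220, 180) [0.4973 0.0924 0.0006] 0.00068
w1 (485, 150) [0.4593 0.4023 0.0084] 0.00074
w1 (463, 181) [0.4871 0.3661 0.0424] 0.00063
w1 (175, 200) [0.5103 0.0527 0.038 ] 0.00067
w1 (317, 73) [0.3809 0.21   0.0639] 0.00083
w1 (400, 175) [0.4887 0.3069 0.0091] 0.00079
w1 (307, 330) [0.6462 0.1989 0.0831] 0.00309
w2 (200, 40) [ 0.3655 -0.4338  0.0009] 0.00081
w2 (560, 60) [ 0.384  -0.0475 -0.0008] 0.00086
w2 (320, 100) [ 0.4258 -0.3069  0.0077] 0.00076
```

View pics/w2.png

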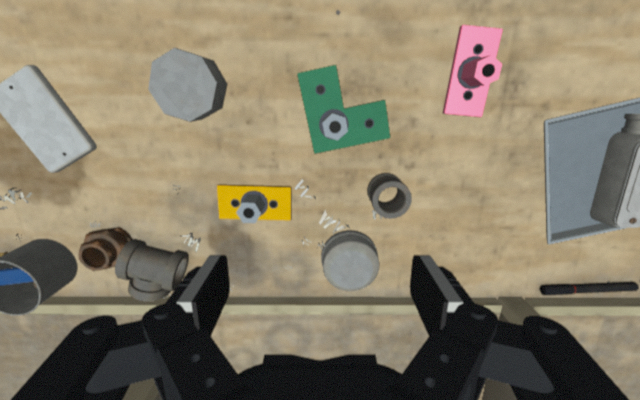

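The second view shows green with its boss at (334,126), yellow with its boss at (250,207), the pink look-alike at (473,72), the coupling at (388,195), the cap at (350,261) and the octagon at (188,85). Depth agrees with the bench, plate and boss heights to about 2 mm.

Next I'll fit poses from colour and height masks.

```bash
cat > fit.py <<'E'
import cv2,numpy as np
COL=dict(blue=(100,130),green=(65,90),yellow=(20,32))
def cloud(d,R,t,K):
    v,u=np.mgrid[:400,:640]
    P=np.dstack([(u-K[0,2])/K[0,0]*d,(v-K[1,2])/K[1,1]*d,d])@np.array(R).T+np.array(t); P[d==0]=np.nan; return P
def rect(xy):
    (c,s,a)=cv2.minAreaRect((xy*1000).astype(np.float32)); return np.array(c)/1000,np.array(s),np.radians(a)
def plate(p,P,name,off=0):
    hsv=cv2.cvtColor(p,cv2.COLOR_RGB2HSV); lo,hi=COL[name]
    m=((hsv[...,0]>=lo)&(hsv[...,0]<=hi)&(hsv[...,1]>110)&(hsv[...,2]>30)).astype(np.uint8)
    n,l,st,ce=cv2.connectedComponentsWithStats(m); 
    ok=[i for i in range(1,n) if st[i,4]>250]; i=max(ok,key=lambda k:st[k,4]); M=l==i
    z=P[...,2]-off; top=M&(z>0.0055)&(z<0.0105)
    top=cv2.morphologyEx(top.astype(np.uint8),cv2.MORPH_OPEN,np.ones((3,3)))>0
    xy=P[top][:,:2]; c,s,a=rect(xy)
    dil=cv2.dilate(M.astype(np.uint8),np.ones((41,41)))>0
    b=dil&(z>0.036)&(z<0.046)
    near=np.hypot(P[...,0]-c[0],P[...,1]-c[1])<0.045
    b&=near; bc=P[b]
    bxy=rect(bc[:,:2])[0] if len(bc) else c*np.nan
    return dict(c=c,size=s,ang=a,boss=bxy,nb=len(bc),bz=np.median(bc[:,2]) if len(bc) else 0,xy=xy,ztop=np.median(P[top][:,2]),uv=ce[i])
E
python3 - <<'E'
from fit import *
for n,cs in(("w1",["blue"]),("w2",["green","yellow"])):
    f=np.load(n+".npz"); P=cloud(f["d"],f["R"],f["t"],f["K"])
    for c in cs:
        r=plate(f["p"],P,c); xy=r["xy"]-r["c"]; 
        print(c,r["uv"].round(),r["c"].round(4),r["size"].round(1),np.degrees(r["ang"]).round(2),"boss",r["boss"].round(4),r["nb"],r["bz"].round(4),"z",r["ztop"].round(4),"b-c",(r["boss"]-r["c"]).round(4),"cen-c",xy.mean(0).round(4))
# bystanders / tray
for n in("w1","w2"):
    f=np.load(n+".npz"); P=cloud(f["d"],f["R"],f["t"],f["K"]); z=P[...,2]
    m=((z>0.015)&(z<0.2)).astype(np.uint8); m[:, :]&=(P[...,0]<0.69).astype(np.uint8)
    m[250:, :]=0
    k,l,st,ce=cv2.connectedComponentsWithStats(m)
    for i in range(1,k):
        if st[i,4]>150: q=P[l==i]; c,s,a=rect(q[:,:2][q[:,2]>np.percentile(q[:,2],90)-.004]); print(n,ce[i].round(),c.round(3),s.round(),np.degrees(a).round(),"ztop",np.percentile(q[:,2],95).round(3))
# tray rim
f=np.load("w1.npz"); P=cloud(f["d"],f["R"],f["t"],f["K"])
uv=np.array([(82,140),(246,97),(283,222),(137,255)])
from h import ray
print(ray(f["K"],f["R"],f["t"],uv,0.012).round(4))
E
```

```text
blue [451. 167.] [0.4741 0.3518] [ 87.2 133.2] 10.11 boss [0.4882 0.3672] 467 0.0405 z 0.0084 b-c [0.0141 0.0154] cen-c [0.0053 0.013 ]
green [339. 111.] [ 0.4322 -0.2796] [86.2 86.4] 11.91 boss [ 0.4518 -0.2918] 495 0.0406 z 0.0084 b-c [ 0.0196 -0.0122] cen-c [ 0.006  -0.0062]
yellow [255. 201.] [ 0.5454 -0.3861] [88.8 42.9] 88.69 boss [ 0.5452 -0.3861] 413 0.0404 z 0.0084 b-c [-0.0002  0.    ] cen-c [-0.0024  0.0014]
w1 [317.  74.] [0.383 0.211] [76. 53.] 21.0 ztop 0.064
w1 [627. 111.] [0.423 0.535] [39. 20.] 11.0 ztop 0.035
w1 [173. 189.] [0.502 0.047] [124.  35.] 0.0 ztop 0.039
w1 [459. 179.] [0.488 0.367] [27. 24.] 40.0 ztop 0.042
w1 [586. 218.] [0.544 0.536] [ 51. 116.] 10.0 ztop 0.018
w2 [185.  85.] [ 0.412 -0.443] [65. 65.] 28.0 ztop 0.04
w2 [482.  71.] [ 0.398 -0.144] [25. 26.] 87.0 ztop 0.042
w2 [334. 126.] [ 0.452 -0.292] [27. 24.] 12.0 ztop 0.042
w2 [625. 182.] [0.519 0.032] [100.  26.] 17.0 ztop 0.038
w2 [390. 198.] [ 0.53  -0.229] [43. 42.] 46.0 ztop 0.042
w2 [250. 209.] [ 0.545 -0.386] [24. 27.] 58.0 ztop 0.042
w2 [111. 241.] [ 0.584 -0.563] [30. 10.] 88.0 ztop 0.047
w2 [350. 244.] [ 0.59  -0.269] [ 9. 44.] 0.0 ztop 0.035
w2 [ 35. 247.] [ 0.596 -0.656] [28.  3.] 89.0 ztop 0.032
[[ 0.4481 -0.0545  0.012 ]
 [ 0.4018  0.133   0.012 ]
 [ 0.5472  0.168   0.012 ]
 [ 0.5923 -0.0182  0.012 ]]
```

```bash
python3 - <<'E'
import cv2,numpy as np
p=np.load("w1.npz")["p"][...,::-1]
cv2.imwrite("pics/traycrop.png",cv2.resize(p[80:270,70:300],None,fx=3.1,fy=3.1,interpolation=cv2.INTER_CUBIC))
E
```

```text
(no output)
```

View pics/traycrop.png

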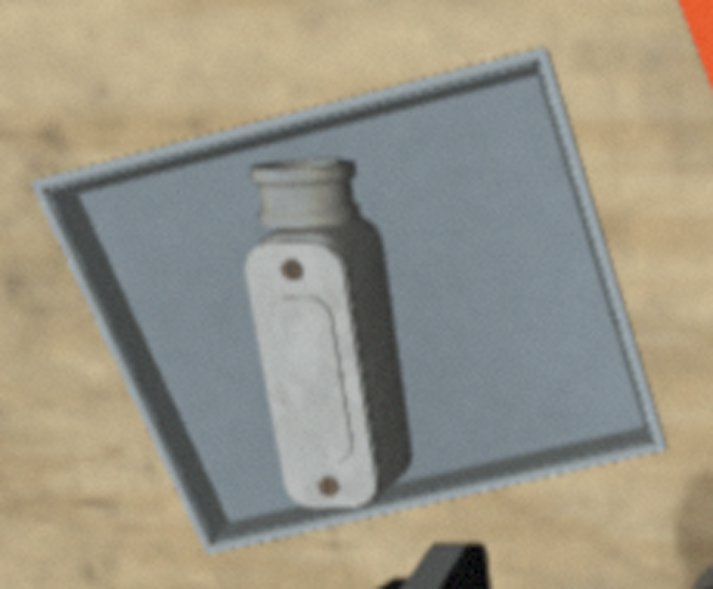

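Poses so far, all with sizes matching to about 2 mm:
- **Tray:** around (0.497, 0.057), yaw about 13.6°.
- **Blue:** yaw 190°.
- **Green:** yaw 102°.
- **Yellow:** yaw -1°.

**Layout in the tray frame:** conduit along the -y wall. Blue is turned 180° at +x +y, green at yaw 0 with its foot nested in blue's open corner, and yellow crosswise between green and the conduit. All gaps are about 3 mm.

**Could be mistaken, and the choice:**
- Yellow is (250,207) in w2, not pink (473,72).
- The conduit is (173,190) in w1 and lies in the tray. The grey cover plate (45,118) and the grey tee (150,265) in w2 are not it.
- Blue and green each appear once.

The tray crop confirms the conduit, with a flat cover, two screws and its neck toward the robot. I'll take a closer shot over the tray now.

```bash
cat >> fit.py <<'E'
def tray(P,c0=(0.497,0.057)):
    z=P[...,2]; r=np.hypot(P[...,0]-c0[0],P[...,1]-c0[1])
    m=((z>0.0065)&(z<0.0145)&(r<0.14)).astype(np.uint8)
    k,l,st,ce=cv2.connectedComponentsWithStats(m); i=1+np.argmax(st[1:,4]); xy=P[l==i][:,:2]
    c,s,a=rect(xy)
    if s[0]>s[1]: a-=np.pi/2; s=s[::-1]
    return c,s,a,xy
def conduit(P,c0,zmin=0.0345,zmax=.044,rad=.08):
    z=P[...,2]; r=np.hypot(P[...,0]-c0[0],P[...,1]-c0[1])
    m=(z>zmin)&(z<zmax)&(r<rad); return rect(P[m][:,:2]),P[m]
E
python3 - <<'E'
from h import *
from fit import *
movep([0.49,0.05,0.20],down(np.radians(95))); print(sense()["time_s"])
p,d,R,t=shot("w3"); P=cloud(d,R,t,camera_params("wrist")["K"])
c,s,a,xy=tray(P); print("tray",c.round(4),s.round(1),np.degrees(a).round(2),len(xy))
r,_=conduit(P,(.502,.047)); print("cover",r[0].round(4),r[1].round(1),np.degrees(r[2]).round(2))
r,q=conduit(P,(.502,.047),.012,.044); print("all",r[0].round(4),r[1].round(1),np.degrees(r[2]).round(2))
E
```

```text
5.1
tray [0.499  0.0558] [157.  197.1] 13.78 4517
cover [0.5017 0.0463] [124.7  34.1] 0.88
all [0.5009 0.047 ] [155.   54.8] 11.95
```

View pics/w3.png

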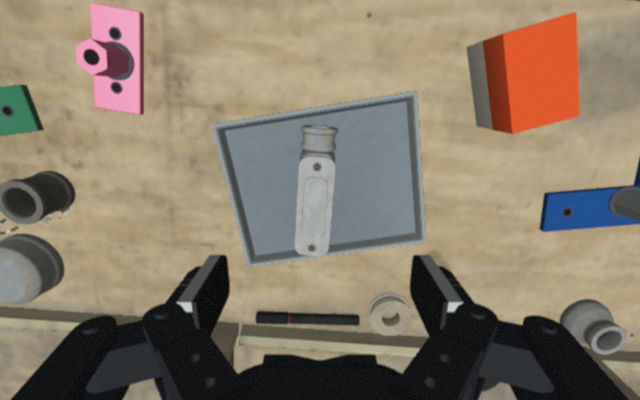

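The tray measures 157.0 x 197.1 mm at (0.4990, 0.0558), yaw 13.78°, which matches its given outer size. Conduit yaw is about -89.1°, centre about (0.499, 0.046). I'll move the conduit to the -y wall first.

```bash
cat >> h.py <<'E'
TC=np.array([0.4990,0.0558]); TY=np.radians(13.78)
def rot(a): return np.array([[np.cos(a),-np.sin(a)],[np.sin(a),np.cos(a)]])
def tw(p): return TC+rot(TY)@np.array(p)
def goto(x,y,z,a,feed=.3):
    try: move_l([x,y,z],down(a),feed)
    except Unreachable: print("l->p"); movep([x,y,z],down(a))
def st(msg=""):
    s=sense(); print(msg,round(s["time_s"],2),s["position"].round(4),"gap",round(s["finger_gap"],4),"F",s["wrist_force"].round(1),"q7",s["joint_pos"][6].round(2))
E
python3 - <<'E'
from h import *
a=np.radians(90.9); g=[0.511,0.0465]
command_gripper(.058,50)
goto(*g,.10,a); st("above"); 
r=move_l([*g,.039],feed=.1,until_force=12); st(f"down {r}")
command_gripper(.02,60); st("grip")
move_l([*g,.06],feed=.1); st("lift")
tgt=tw([12,-71]); at=TY+np.pi/2
goto(*tgt,.06,at,.15); st("over")
r=move_l([*tgt,.0385],feed=.06,until_force=12); st(f"placed {r}")
command_gripper(.046); st("open")
move_l([*tgt,.12],feed=.2); st("up")
E
```

```text
above 6.03 [0.511  0.0463 0.1001] gap 0.0579 F [-0.6 -0.6 -0.4] q7 1.61
down False 6.79 [0.5116 0.0465 0.0397] gap 0.058 F [0.4 1.2 0. ] q7 1.66
grip 7.13 [0.5117 0.0465 0.0401] gap 0.0333 F [-0.1 -1.1  5.4] q7 1.66
lift 7.49 [0.5112 0.0467 0.0603] gap 0.033 F [-0.2 -0.3 -2.4] q7 1.64
l->pTraceback (most recent call last):
  File "h.py", line 22, in goto
    try: move_l([x,y,z],down(a),feed)
         ~~~~~~^^^^^^^^^^^^^^^^^^^^^^
rig.Unreachable: the arm cannot follow that straight line within its joint ranges

During handling of the above exception, another exception occurred:

Traceback (most recent call last):
  File "h.py", line 23, in goto
    except Unreachable: print("l->p"); movep([x,y,z],down(a))
                                       ~~~~~^^^^^^^^^^^^^^^^^
rig.Unreachable: the arm cannot take that pose within its joint ranges
```

```bash
python3 - <<'E'
from h import *
print(sense()["joint_pos"].round(2))
def f(n,xy,a,z):
    q=inverse_kinematics([*xy,z],down(a)); print(n,np.round(xy,3),round(np.degrees(a)),z,None if q is None else np.round(q,2))
t=tw([12,-71]); 
for a in (TY+np.pi/2,TY-np.pi/2):
  for z in(.039,.06,.1): f("cond",t,a,z)
for x in (0,20,30,40): f(f"c{x}",tw([x,-71]),TY+np.pi/2,.05); f(f"c{x}",tw([x,-71]),TY-np.pi/2,.05)
for z in(.039,.14):
  for k in (0,60,120):
    f(f"blue{k}",tw([39,31.5]),TY+np.radians(k),z);f(f"blue{k}",tw([39,31.5]),TY+np.radians(k-180),z)
    f(f"green{k}",tw([-39,26.5]),TY+np.radians(k),z);f(f"green{k}",tw([-39,26.5]),TY+np.radians(k-180),z)
  for k in (30,150):
    f(f"yel{k}",tw([-22.75,-26.5]),TY+np.radians(k),z);f(f"yel{k}",tw([-22.75,-26.5]),TY+np.radians(k-180),z)
E
```

```text
[-0.4   0.49  0.29  2.09 -0.24  0.59  1.64]
cond [ 29.065 -66.042] 104 0.039 None
cond [ 29.065 -66.042] 104 0.06 None
cond [ 29.065 -66.042] 104 0.1 None
cond [ 29.065 -66.042] -76 0.039 None
cond [ 29.065 -66.042] -76 0.06 None
cond [ 29.065 -66.042] -76 0.1 None
c0 [ 17.411 -68.901] 104 0.05 None
c0 [ 17.411 -68.901] -76 0.05 None
c20 [ 36.835 -64.137] 104 0.05 None
c20 [ 36.835 -64.137] -76 0.05 None
c30 [ 46.547 -61.755] 104 0.05 None
c30 [ 46.547 -61.755] -76 0.05 None
c40 [ 56.26  -59.373] 104 0.05 None
c40 [ 56.26  -59.373] -76 0.05 None
blue0 [30.873 39.939] 14 0.039 None
blue0 [30.873 39.939] -166 0.039 None
green0 [-43.691  16.503] 14 0.039 None
green0 [-43.691  16.503] -166 0.039 None
blue60 [30.873 39.939] 74 0.039 None
blue60 [30.873 39.939] -106 0.039 None
green60 [-43.691  16.503] 74 0.039 None
green60 [-43.691  16.503] -106 0.039 None
blue120 [30.873 39.939] 134 0.039 None
blue120 [30.873 39.939] -46 0.039 None
green120 [-43.691  16.503] 134 0.039 None
green120 [-43.691  16.503] -46 0.039 None
yel30 [-15.284 -31.1  ] 44 0.039 None
yel30 [-15.284 -31.1  ] -136 0.039 None
yel150 [-15.284 -31.1  ] 164 0.039 None
yel150 [-15.284 -31.1  ] -16 0.039 None
blue0 [30.873 39.939] 14 0.14 None
blue0 [30.873 39.939] -166 0.14 None
green0 [-43.691  16.503] 14 0.14 None
green0 [-43.691  16.503] -166 0.14 None
blue60 [30.873 39.939] 74 0.14 None
blue60 [30.873 39.939] -106 0.14 None
green60 [-43.691  16.503] 74 0.14 None
green60 [-43.691  16.503] -106 0.14 None
blue120 [30.873 39.939] 134 0.14 None
blue120 [30.873 39.939] -46 0.14 None
green120 [-43.691  16.503] 134 0.14 None
green120 [-43.691  16.503] -46 0.14 None
yel30 [-15.284 -31.1  ] 44 0.14 None
yel30 [-15.284 -31.1  ] -136 0.14 None
yel150 [-15.284 -31.1  ] 164 0.14 None
yel150 [-15.284 -31.1  ] -16 0.14 None
```

I forgot the mm-to-m scaling in `tw`, so no pose was really tested. I'll fix it and check every IK before moving.

```bash
sed -i 's/^def tw.*/def tw(p): return TC+rot(TY)@np.array(p)*1e-3/' h.py; python3 - <<'E'
from h import *
def f(n,xy,a,z):
    q=inverse_kinematics([*xy,z],down(a)); print(n,np.round(xy,3),round(np.degrees(a)),z,None if q is None else np.round(q,2))
r=np.radians
for z in (.039,.06): f("cond",tw([12,-71]),TY+np.pi/2,z)
for z in (.04,.14):
    f("bpick",[.488,.367],r(70.1),z); f("blue",tw([39,31.5]),TY+r(60),z)
    f("gpick",[.4518,-.2918],r(41.9),z); f("green",tw([-39,26.5]),TY-r(60),z)
    f("ypick",[.5452,-.386],r(-61.3),z); f("yel",tw([-22.75,-26.5]),TY+r(30),z)
E
```

```text
cond [ 0.528 -0.01 ] 104 0.039 [-0.22  0.54  0.21  2.07 -0.2   0.56  1.94]
cond [ 0.528 -0.01 ] 104 0.06 [-0.23  0.5   0.22  2.06 -0.19  0.6   1.93]
bpick [0.488 0.367] 70 0.04 [-0.98  0.65  0.37  1.88 -0.36  0.68  0.82]
blue [0.529 0.096] 74 0.04 [-0.52  0.56  0.35  2.05 -0.33  0.59  1.34]
gpick [ 0.452 -0.292] 42 0.04 [ 0.14  0.58  0.47  2.05 -0.45  0.61  1.65]
green [0.455 0.072] -46 0.04 [-0.92  0.63  0.88  2.24 -0.85  0.65 -0.21]
ypick [ 0.545 -0.386] -61 0.04 [-0.04  0.91  0.94  1.75 -0.89  0.96  0.2 ]
yel [0.483 0.025] 44 0.04 [-0.51  0.52  0.47  2.18 -0.46  0.54  1.07]
bpick [0.488 0.367] 70 0.14 [-1.04  0.51  0.44  1.83 -0.28  0.87  0.76]
blue [0.529 0.096] 74 0.14 [-0.6   0.41  0.44  2.   -0.24  0.79  1.26]
gpick [ 0.452 -0.292] 42 0.14 [ 0.03  0.43  0.6   2.   -0.33  0.8   1.55]
green [0.455 0.072] -46 0.14 [-1.09  0.45  1.08  2.19 -0.56  0.81 -0.46]
ypick [ 0.545 -0.386] -61 0.14 [-0.08  0.8   1.02  1.7  -0.76  1.09  0.11]
yel [0.483 0.025] 44 0.14 [-0.64  0.35  0.61  2.12 -0.29  0.75  0.92]
```

All poses are reachable. Continuing with the conduit, then blue.

```bash
python3 - <<'E'
from h import *
from fit import *
tgt=tw([12,-71]); at=TY+np.pi/2
goto(*tgt,.06,at,.15); st("over")
r=move_l([*tgt,.0395],feed=.06,until_force=12); st(f"placed {r}")
command_gripper(.046); st("open")
move_l([*tgt,.12],feed=.2); st("up")
# blue view on the way: take view shot before grasp
command_gripper(.05)
goto(.488,.367,.14,np.radians(70.1),.35); st("blue above")
p,d,R,t=shot("w4"); P=cloud(d,R,t,camera_params("wrist")["K"])
r=plate(p,P,"blue"); print(r["c"].round(4),r["size"].round(1),np.degrees(r["ang"]).round(2),r["boss"].round(4),r["nb"],r["bz"].round(4))
E
```

```text
over 8.03 [ 0.5269 -0.0099  0.0593] gap 0.0331 F [ 0.   0.7 -2.7] q7 1.93
placed True 8.4 [ 0.5272 -0.009   0.0397] gap 0.0331 F [ 0.3 -0.3  2.3] q7 1.94
open 8.68 [ 0.5266 -0.0095  0.0397] gap 0.0461 F [0.2 0.5 0.1] q7 1.94
up 9.23 [ 0.5271 -0.0101  0.1196] gap 0.0458 F [-0.3 -0.5  0.1] q7 1.9
blue above 10.68 [0.4884 0.3649 0.1396] gap 0.0501 F [-0.4 -0.5  0.4] q7 0.7
[0.4742 0.3529] [ 87.5 133.5] 10.18 [0.488  0.3675] 927 0.0404
```

View pics/w4.png

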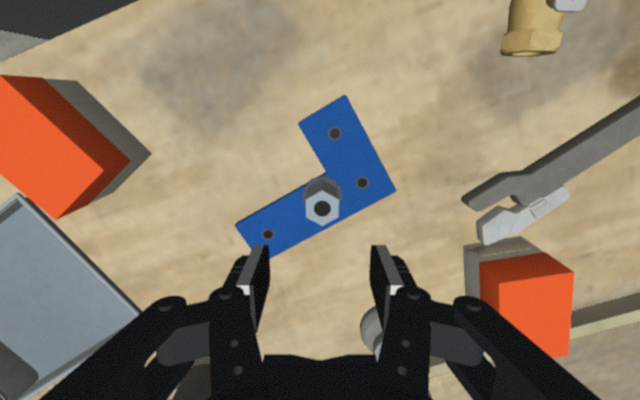

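The close view shows blue with its boss at (322,208). The boss measures (0.488, 0.3675), exactly where the plate fit puts it. Now to pick and place it.

```bash
cat >> h.py <<'E'
def pick(g,a,zc=.14,z=.040,op=.05,lift=True):
    goto(*g,.07,a,.2); sleep(.15)
    r=move_l([*g,z],feed=.08,until_force=12); sleep(.1); st(f"down {r}")
    command_gripper(.01,70); st("grip")
    move_l([*g,zc],feed=.2); st("lift")
def place(xy,a,zc=.14,z=.041,op=.034):
    goto(*xy,zc,a,.3); sleep(.2); st("over")
    move_l([*xy,.06],feed=.15); sleep(.25); st("low")
    r=move_l([*xy,z],feed=.05,until_force=10); sleep(.1); st(f"placed {r}")
    command_gripper(op); st("open")
    move_l([*xy,zc],feed=.25); st("up")
E
python3 - <<'E'
from h import *
pick([.488,.3675],np.radians(70.2))
place(tw([39,31.5]),TY+np.radians(60))
p,d,R,t=shot("w5")
E
```

```text
down False 12.01 [0.4882 0.3676 0.0401] gap 0.0501 F [0.  0.3 0. ] q7 0.75
grip 12.36 [0.4884 0.3677 0.0406] gap 0.0224 F [-0.2 -1.1  3.6] q7 0.75
lift 13.01 [0.4869 0.367  0.1388] gap 0.0228 F [-0.4 -0.3 -2.9] q7 0.7
over 14.28 [0.5291 0.0975 0.1398] gap 0.0225 F [ 0.2  0.5 -2. ] q7 1.23
low 15.21 [0.53   0.0958 0.0609] gap 0.0225 F [-0.3 -0.3 -3. ] q7 1.29
placed True 15.73 [0.5289 0.0957 0.0406] gap 0.0225 F [-0.9 -0.6  4.5] q7 1.3
open 16.01 [0.5279 0.0956 0.0399] gap 0.034 F [-0.3 -0.1 -0.6] q7 1.3
up 16.56 [0.5292 0.0958 0.1403] gap 0.0336 F [-0.4  0.6 -0.4] q7 1.23
```

View pics/w5.png

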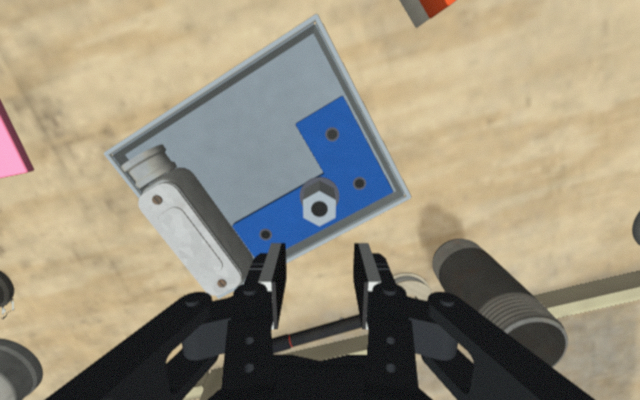

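Blue lies in the tray's corner with its boss at (319,207), and the conduit is along the opposite wall. I'll measure both in the tray frame.

```bash
cat >> fit.py <<'E'
BOSS=dict(blue=(-16,-12),green=(-16,-16),yellow=(0,0)); 
def report(n,names=("blue",),cond=True):
    import h
    f=np.load(n+".npz"); P=cloud(f["d"],f["R"],f["t"],f["K"])
    c,s,a,_=tray(P); print("tray",c.round(4),s.round(1),np.degrees(a).round(2))
    if abs(s[0]-157)<3 and abs(s[1]-197)<3: C,A=c,a
    else: C,A=h.TC,h.TY
    L=lambda q:((np.array(q)-C)@h.rot(A)*1e3).round(1)
    for k in names:
        r=plate(f["p"],P,k); q=(r["xy"]-C)@h.rot(A)*1e3
        print(k,"c",L(r["c"]),r["size"].round(1),"dyaw",round((np.degrees(r["ang"]-A)+45)%90-45,2),"boss",L(r["boss"]),"bz",r["bz"].round(4),"ztop",r["ztop"].round(4),"ext",np.percentile(q,.3,axis=0).round(1),np.percentile(q,99.7,axis=0).round(1))
    if cond:
        m=h.tw([0,-70]); r,q=conduit(P,m,.0345,.044,.08); q=(q[:,:2]-C)@h.rot(A)*1e3
        q=q[q[:,1]<-45]; r=rect(q/1e3)
        print("cond",(r[0]*1e3).round(1),r[1].round(1),"yaw",np.degrees(r[2]).round(1),"ext",q.min(0).round(1),q.max(0).round(1))
E
python3 -c "
from fit import *; report('w5')"
```

```text
tray [0.5165 0.081 ] [ 89.  134.7] 13.77
blue c [22.6 20.2] [ 88.4 134.4] dyaw -0.11 boss [38.7 32.2] bz 0.0405 ztop 0.0084 ext [-21.2 -45.8] [66.1 87.2]
cond [  2.5 -68.5] [ 35.6 124.6] yaw 89.9 ext [-59.8 -86.3] [ 64.8 -50.7]
```

Blue is at (22.6, 20.2) mm against the planned (23, 19.5), square to the tray and flat. The conduit is at about (0, -68.5), also square. The remaining slots are about 3 mm wider than needed, so green goes next.

```bash
python3 - <<'E'
from h import *
from fit import *
command_gripper(.05)
goto(.4518,-.2918,.14,np.radians(41.9),.35); sleep(.2); st("above")
p,d,R,t=shot("w6"); P=cloud(d,R,t,camera_params("wrist")["K"])
r=plate(p,P,"green"); print(r["c"].round(4),r["size"].round(1),np.degrees(r["ang"]).round(2),r["boss"].round(4),r["nb"],r["bz"].round(4))
for ang in (r["ang"],):
    y=np.radians(90)+(ang%(np.pi/2)); print("yaw",np.degrees(y),"pred boss",(r["c"]+rot(y)@np.array([-.016,-.016])).round(4))
E
```

```text
above 18.38 [ 0.4524 -0.2902  0.1399] gap 0.0497 F [-0.3 -0.5  0.7] q7 1.54
[ 0.4321 -0.2793] [86.7 86.8] 11.82 [ 0.4516 -0.2918] 919 0.0405
yaw 101.82381248474121 pred boss [ 0.451  -0.2917]
```

View pics/w6.png

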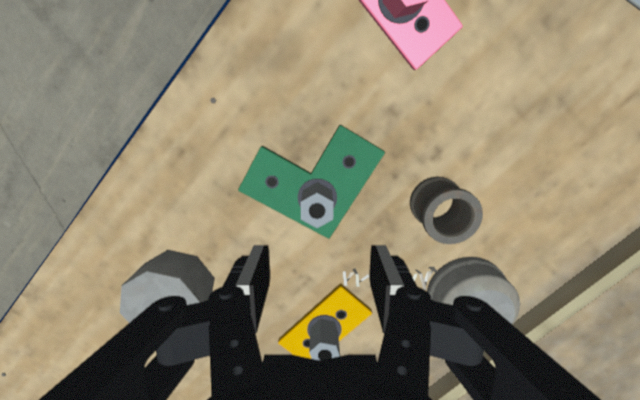

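The green view agrees with the first fit, with the boss at (317,210) clear of the coupling at (446,210). Picking and placing it now.

```bash
python3 - <<'E'
from h import *
from fit import *
pick([.4515,-.2918],np.radians(41.8))
place(tw([-39,27]),TY-np.radians(60))
p,d,R,t=shot("w7")
report("w7",("blue","green"))
E
```

```text
down False 19.71 [ 0.4515 -0.292   0.04  ] gap 0.05 F [0.6 0.1 0.3] q7 1.65
grip 20.06 [ 0.4518 -0.2921  0.0406] gap 0.0227 F [-0.2  0.5  3.6] q7 1.65
lift 20.71 [ 0.4509 -0.291   0.1391] gap 0.0227 F [-0.4 -0.2 -2.3] q7 1.55
over 22.74 [0.4547 0.0722 0.1401] gap 0.0225 F [-0.1 -0.9 -0.9] q7 -0.49
low 23.68 [0.4552 0.0729 0.0607] gap 0.0228 F [-0.6 -0.4 -1.6] q7 -0.34
placed True 24.2 [0.4543 0.0729 0.0405] gap 0.023 F [-0.5  1.3  6.4] q7 -0.3
open 24.48 [0.4537 0.073  0.0402] gap 0.0337 F [ 0.6 -0.3 -0.3] q7 -0.3
up 25.02 [0.4544 0.0732 0.14  ] gap 0.0339 F [-0.2  0.3 -0. ] q7 -0.49
tray [0.5159 0.0805] [ 89.  135.1] 13.74
blue c [22.6 20.2] [ 88.1 134.5] dyaw -0.02 boss [38.4 32.2] bz 0.0405 ztop 0.0084 ext [-20.9 -45.9] [66.4 87.2]
green c [-25.2  44.1] [88.  87.1] dyaw -0.11 boss [-40.9  27.7] bz 0.0405 ztop 0.0084 ext [-68.3   0.9] [18.5 87.3]
cond [  1.8 -68.6] [ 35.7 124.6] yaw 89.5 ext [-60.5 -86.7] [ 64.  -50.9]
```

View pics/w7.png

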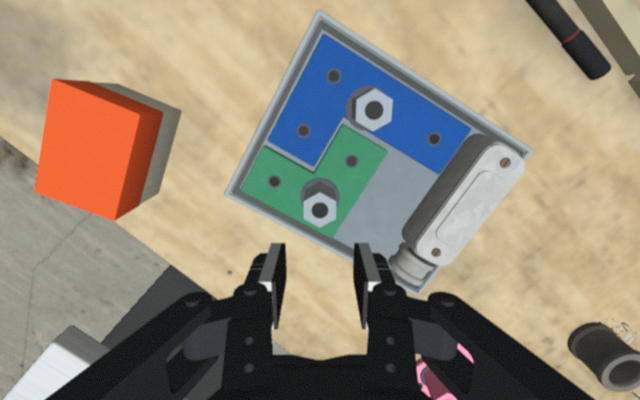

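Green nests cleanly. It is flat, with a slot about 50 x 94 mm left for the 43 x 89 mm yellow plate, centred at tray (-22.5, -25.5). Now yellow.

```bash
python3 - <<'E'
from h import *
from fit import *
command_gripper(.05)
goto(.5452,-.386,.14,np.radians(-61.3),.35); sleep(.2); st("above")
p,d,R,t=shot("w8"); P=cloud(d,R,t,camera_params("wrist")["K"])
r=plate(p,P,"yellow"); print(r["c"].round(4),r["size"].round(1),np.degrees(r["ang"]).round(2),r["boss"].round(4),r["nb"],r["bz"].round(4))
E
```

```text
above 27.06 [ 0.5457 -0.3845  0.14  ] gap 0.0498 F [-0.1 -0.4 -0. ] q7 0.03
[ 0.5452 -0.3868] [89.2 43.2] 88.68 [ 0.5453 -0.3868] 919 0.0405
```

View pics/w8.png

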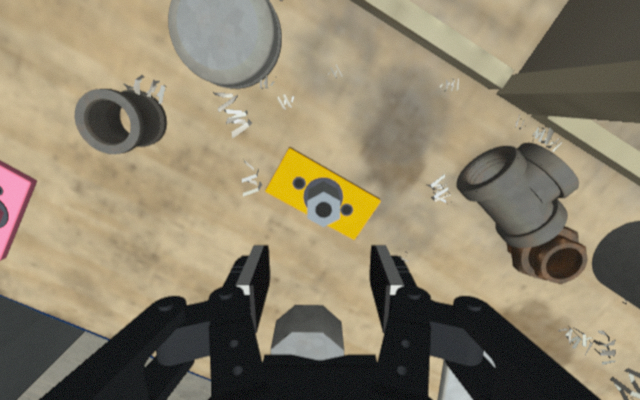

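The close view shows yellow with its boss at (323,208); the size reads 89.2 x 43.2 mm and yaw -1.3°. Pick, turn +105° and place.

```bash
python3 - <<'E'
from h import *
from fit import *
pick([.5452,-.3868],np.radians(-61.32))
place(tw([-22.3,-25.5]),TY+np.radians(30),op=.030)
p,d,R,t=shot("w9")
report("w9",("blue","green","yellow"))
E
```

```text
down False 28.38 [ 0.5453 -0.3871  0.0402] gap 0.0503 F [ 0.5 -0.1  0.3] q7 0.11
grip 28.73 [ 0.5455 -0.3872  0.0407] gap 0.0227 F [0.  0.5 3.6] q7 0.11
lift 29.38 [ 0.5448 -0.3857  0.1388] gap 0.0225 F [-0.1 -0.2 -2.6] q7 0.03
over 31.57 [0.4835 0.0251 0.14  ] gap 0.0226 F [-0.6  0.6 -1.5] q7 0.86
low 32.5 [0.484  0.0259 0.0608] gap 0.0225 F [-0.6 -0.1 -1.6] q7 0.96
placed True 33.02 [0.483  0.0258 0.0406] gap 0.023 F [-1.5 -0.1  4.5] q7 0.99
open 33.27 [0.4824 0.0259 0.0402] gap 0.03 F [-1.2 -0.3  0.4] q7 0.99
up 33.82 [0.4833 0.0259 0.1403] gap 0.03 F [-1.  -1.6 -1.1] q7 0.87
tray [0.5164 0.0807] [ 89.2 134.8] 13.82
blue c [22.4 64. ] [88.5 46.9] dyaw -0.27 boss [38.8 35. ] bz 0.0404 ztop 0.0084 ext [-21.6  42.9] [66. 87.]
green c [-25.4  44.1] [87.2 87.4] dyaw 0.06 boss [-40.9  27.8] bz 0.0405 ztop 0.0084 ext [-68.8   0.7] [17.5 87.3]
yellow c [-23.7 -23.5] [88.3 42.8] dyaw 0.1 boss [-22.  -21.7] bz 0.0403 ztop 0.0084 ext [-67.6 -44.6] [19.9 -2.4]
cond [ -8.6 -68.6] [ 34.6 103.2] yaw 89.7 ext [-60.2 -86.1] [ 43.  -51.2]
```

View pics/w9.png

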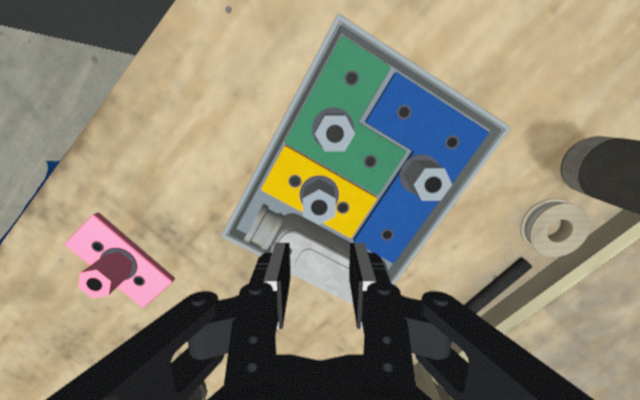

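All four parts are in. I'll back off and do a final flatness check with plane fits, plus a bystander check.

```bash
python3 - <<'E'
from h import *
from fit import *
goto(.44,.04,.28,np.radians(95),.3); sleep(.3); st("back")
p,d,R,t=shot("w10"); report("w10",("blue","green","yellow"))
P=cloud(d,R,t,camera_params("wrist")["K"])
def tilt(q):
    A=np.c_[q[:,:2],np.ones(len(q))]; s=np.linalg.lstsq(A,q[:,2],rcond=None)[0]; return np.degrees(np.hypot(*s[:2])).round(2),(q[:,2].mean()).round(4)
hsv=cv2.cvtColor(p,cv2.COLOR_RGB2HSV); near=np.hypot(P[...,0]-TC[0],P[...,1]-TC[1])<.115
for n,(lo,hi) in COL.items():
    m=near&(hsv[...,0]>=lo)&(hsv[...,0]<=hi)&(hsv[...,1]>110)&(P[...,2]<.013)&(P[...,2]>.003); print(n,"tilt",tilt(P[m]),m.sum())
L=(P[...,:2]-TC)@rot(TY)*1e3
m=near&(L[...,0]>-38)&(L[...,0]<58)&(abs(L[...,1]+69)<13)&(P[...,2]>.03); print("cover tilt",tilt(P[m]),m.sum())
m=near&(P[...,2]<.004)&(abs(L[...,0])<65)&(abs(L[...,1])<85); print("floor",m.sum(),P[m][:,2].mean().round(4) if m.sum() else "")
# bystanders
p2,d2=camera("top"); cv2.imwrite("pics/top1.png",p2[...,::-1]); p0=np.load("top0.npz")["p"]
df=np.abs(p2.astype(int)-p0).max(2)>45; cv2.imwrite("pics/diff.png",np.hstack([cv2.resize(x[150:255,190:490],None,fx=1.33*2,fy=2.66)[:,:] for x in (p2[...,::-1],)]))
E
```

```text
back 35.21 [0.4399 0.0399 0.2795] gap 0.0301 F [-0.3 -0.2  0.1] q7 1.5
tray [0.5167 0.081 ] [ 89.7 135. ] 13.96
blue c [22.4 66. ] [88.5 42.7] dyaw -0.14 boss [33.9 34.9] bz 0.0403 ztop 0.0084 ext [-21.3  45. ] [66.1 87.2]
green c [-25.6  43.8] [86.8 87.2] dyaw 0.15 boss [-40.6  28. ] bz 0.0405 ztop 0.0084 ext [-69.    0.6] [17.2 87. ]
yellow c [-23.3 -23.7] [88.7 42.9] dyaw -0.15 boss [-29.8 -27.2] bz 0.0391 ztop 0.0084 ext [-67.5 -45.1] [20.3 -2.4]
cond [  1.9 -68.4] [122.9  34.5] yaw 0.2 ext [-59.6 -85.7] [ 63.3 -51.2]
blue tilt (np.float64(0.19), np.float64(0.0083)) 3262
green tilt (np.float64(0.11), np.float64(0.0084)) 2434
yellow tilt (np.float64(0.14), np.float64(0.0084)) 1533
cover tilt (np.float64(2.37), np.float64(0.0375)) 1103
floor 829 0.0013
```

View pics/w10.png

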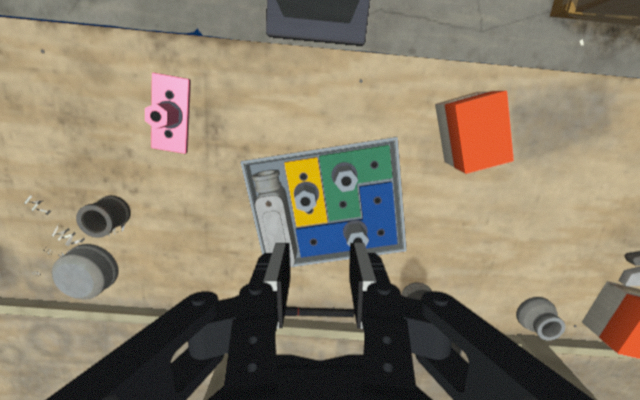

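View pics/diff.png

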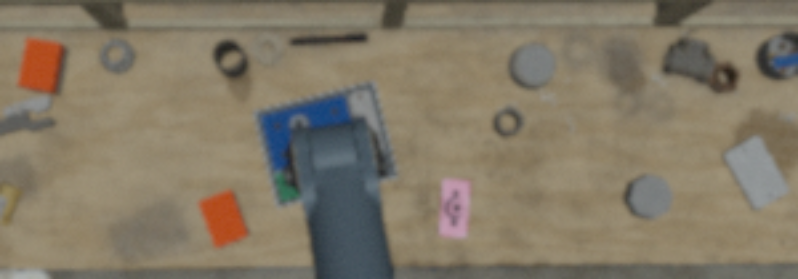

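Plates are flat (under 0.2°) and bystanders look unmoved. The conduit cover fit reads 2.4°, over the 2° limit, though its mask may include side pixels. I'll check it against earlier frames with a tighter mask and by axis.

```bash
python3 - <<'E'
from h import *
from fit import *
for n in ("w1","w3","w5","w7","w9","w10"):
    f=np.load(n+".npz"); P=cloud(f["d"],f["R"],f["t"],f["K"])
    if n in("w1","w3"): C=np.array([.499,.0463]); A=np.radians(.9)
    else: C=tw([0,-68.5]); A=TY
    L=(P[...,:2]-C)@rot(A)*1e3
    m=(L[...,0]>-36)&(L[...,0]<58)&(abs(L[...,1])<11)&(P[...,2]>.03)&(P[...,2]<.06)
    if n=="w10": m[235:]=False
    x,y,z=L[...,0][m],L[...,1][m],P[...,2][m]*1e3
    D=np.c_[x,y,np.ones(len(x))]; k=np.ones(len(x),bool)
    for _ in range(4):
        s=np.linalg.lstsq(D[k],z[k],rcond=None)[0]; r=z-D@s; k=abs(r)<2
    print(n,m.sum(),k.sum(),"slopes deg along,across",np.degrees(s[:2]).round(2),"z0",s[2].round(2),"bins",[ (round(np.median(z[(x>b)&(x<b+16)]),1) if ((x>b)&(x<b+16)).any() else None) for b in range(-36,50,16)], "across",[round(np.median(z[(y>b)&(y<b+7)]),1) for b in (-11,-3.5,4)])
E
```

```text
w1 1616 1526 slopes deg along,across [ 0.44 -0.04] z0 37.89 bins [np.float64(37.0), np.float64(37.9), np.float64(38.4), np.float64(38.4), np.float64(38.4), np.float64(37.2)] across [np.float64(37.9), np.float64(38.1), np.float64(37.8)]
w3 2195 2077 slopes deg along,across [ 0.46 -0.35] z0 37.81 bins [np.float64(36.9), np.float64(37.9), np.float64(38.3), np.float64(38.3), np.float64(38.3), np.float64(37.1)] across [np.float64(37.8), np.float64(38.1), np.float64(37.8)]
w5 3182 3084 slopes deg along,across [ 0.28 -0.29] z0 37.84 bins [np.float64(37.0), np.float64(38.0), np.float64(38.3), np.float64(38.2), np.float64(38.3), np.float64(37.1)] across [np.float64(37.9), np.float64(38.1), np.float64(37.8)]
w7 3490 3404 slopes deg along,across [ 0.15 -0.23] z0 37.9 bins [np.float64(37.1), np.float64(38.1), np.float64(38.3), np.float64(38.3), np.float64(38.3), np.float64(37.1)] across [np.float64(37.9), np.float64(38.2), np.float64(37.8)]
w9 1800 1761 slopes deg along,across [ 1.14 -0.55] z0 37.99 bins [np.float64(36.8), np.float64(38.0), np.float64(38.2), np.float64(38.2), np.float64(38.4), None] across [np.float64(38.2), np.float64(38.2), np.float64(37.8)]
w10 719 666 slopes deg along,across [ 2.2  -0.23] z0 38.22 bins [np.float64(37.0), np.float64(37.9), np.float64(38.4), np.float64(38.3), None, None] across [np.float64(37.7), np.float64(38.1), np.float64(37.6)]
```

The 2.4° reading was an artefact. The cover is slightly crowned (37.0, 37.9, 38.3… mm) and the fingers hid its far half. The height profile in each segment I could see matches the first one, taken while the conduit lay flat on the floor, so it is flat. Handing in.

```bash
python3 -c "
from rig import *
print(sense()['time_s']); finish_job()"
```

```text
35.3083
the job is handed in; nothing more can be done
```

All four parts are packed in the tray and I handed the job in at 35.3 s of the 72 s allowed. No verdict is reported.

I moved the loose conduit body to the tray's -y wall first. Then I placed blue, nested green into its open corner, and set yellow crosswise in the slot left between green and the conduit.

**Last checks**
- **Plates:** tilts are 0.2° or less. Tops read 8.4 mm, right for 8 mm plates on the floor. All sit square to the tray, with gaps of about 1–4 mm to their neighbours. Green is very close to the -x wall but flat.
- **Conduit:** it sits square along the wall. My first flatness fit on its cover gave 2.4°, over the 2° limit. That turned out to be the cover's slight crown with half of it hidden by the fingers. Its height profile matches the one taken while it first lay flat, to about 0.1–0.2 mm where visible. In the last view the rounded-end third was hidden, so for that part I relied on earlier frames.
- **Disagreeing measures:** the blue plate and the blue and yellow boss positions in the last shot were cut off by fingers or conduit. I used the earlier unobstructed shots for those.
- **Bystanders:** by eye, the pieces visible in the last top picture stand where they were at the start. I did not measure them. The robot's largest measured contact force was about 6 N, and it finished clear of everything.

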